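Press-test the paint dosers and put the blocked one to soak

TASK

In the wooden rack stand three white paint dosers, syringes with a plunger on top, beside a closed pot. First press all three plungers down as far as they will go: two run fully home, one is blocked by dried paint and stops about half-way. Then take the blocked doser out of the rack and stand it upright on the floor of the grey soaking tub, leaving the two good ones in the rack with their plungers fully in, and the closed pot where it is.

Things in the scene. Friction and masses are not known exactly. Their poses are not given: they have to be found in the camera images.
- doser1_mid (a point): Paint doser 1 of three alike: loose white syringe, flat foot, upright in a rack socket. Barrel 36 mm wide, 90 mm tall, 0.1 kg. Point on its axis half-way up the barrel (45 mm from foot and rim); z up. A plunger rod with a round thumb disc (26 mm wide, 6 mm thick) rises from the rim; the disc's top is 79 mm above this point minus the plunger's joint value. Any of the three may be the blocked one.
- plunger1 (a joint): Plunger of doser 1, in m: 0 fully drawn out, 0.026 fully home (disc top then 8 mm above the barrel's rim). It starts at 0 to 0.004. A free plunger slides under 3 to 5 N and stays where it is left (no spring). The plunger of the doser that is blocked stops hard at about 0.014.
- doser2_mid (a point): Paint doser 2 of three alike: loose white syringe, flat foot, upright in a rack socket. Barrel 36 mm wide, 90 mm tall, 0.1 kg. Point on its axis half-way up the barrel (45 mm from foot and rim); z up. A plunger rod with a round thumb disc (26 mm wide, 6 mm thick) rises from the rim; the disc's top is 79 mm above this point minus the plunger's joint value. Any of the three may be the blocked one.
- plunger2 (a joint): Plunger of doser 2, in m: 0 fully drawn out, 0.026 fully home (disc top then 8 mm above the barrel's rim). It starts at 0 to 0.004. A free plunger slides under 3 to 5 N and stays where it is left (no spring). The plunger of the doser that is blocked stops hard at about 0.014.
- doser3_mid (a point): Paint doser 3 of three alike: loose white syringe, flat foot, upright in a rack socket. Barrel 36 mm wide, 90 mm tall, 0.1 kg. Point on its axis half-way up the barrel (45 mm from foot and rim); z up. A plunger rod with a round thumb disc (26 mm wide, 6 mm thick) rises from the rim; the disc's top is 79 mm above this point minus the plunger's joint value. Any of the three may be the blocked one.
- plunger3 (a joint): Plunger of doser 3, in m: 0 fully drawn out, 0.026 fully home (disc top then 8 mm above the barrel's rim). It starts at 0 to 0.004. A free plunger slides under 3 to 5 N and stays where it is left (no spring). The plunger of the doser that is blocked stops hard at about 0.014.
- pot_mid (a point): Closed pot without a plunger in another socket of the rack, 36 mm in diameter, 92 mm tall, with a flat grey cap; point on its axis half-way up. Not part of the job: stays in its socket.
- rack: Fixed wooden rack, 60 (x) x 290 (y) x 45 mm (z), origin at the centre of its underside. Four round sockets, 40 mm wide and 30 mm deep, in a row along its y axis at y = -111, -37, 37 and 111 mm; the dosers and the pot stand in them in any order, on floors 15 mm above the table, and stand out 60 mm above the rack.
- tub: Fixed open grey soaking tub, 220 (x) x 160 (y) x 40 mm high, walls and floor 5 mm, origin at the centre of its underside. A flat jar lid (48 mm across, 10 mm thick) lies in its +x end, about 70 mm from the centre; the -x half is free.
There are look-alikes about, which are no part of the job. Leave any blue look-alike of the part that bears doser1_mid alone. What is shaped like the part that bears doser3_mid but blue is not meant.

How it is judged:
On the way:
1. all three plungers have been pressed down (at least 11 mm in; the blocked one stops at about 14 mm) (value of joint each of plunger1, plunger2, plunger3 above 0.011 m), for 0.1 s.
At the end, for the whole second after the job is handed in: The blocked doser stands upright (within 10 degrees) on the floor of the tub, its axis inside the tub's walls; the other two stand upright in the rack's sockets, seated to within 8 mm, with plungers home (at least 21 of 26 mm) (((x of doser1_mid in the frame of tub between -0.098 and 0.098 m and y of doser1_mid in the frame of tub between -0.068 and 0.068 m and z of doser1_mid in the frame of tub between 0.04 and 0.058 m and angle between each of doser1_mid, doser2_mid, doser3_mid's own z axis and vertical below 0.17 rad and x of doser2_mid in the frame of rack between -0.015 and 0.015 m and y of doser2_mid in the frame of rack between -0.13 and 0.13 m and z of doser2_mid in the frame of rack between 0.05 and 0.068 m and value of joint each of plunger2, plunger3 above 0.021 m and x of doser3_mid in the frame of rack between -0.015 and 0.015 m and y of doser3_mid in the frame of rack between -0.13 and 0.13 m and z of doser3_mid in the frame of rack between 0.05 and 0.068 m) or (x of doser2_mid in the frame of tub between -0.098 and 0.098 m and y of doser2_mid in the frame of tub between -0.068 and 0.068 m and z of doser2_mid in the frame of tub between 0.04 and 0.058 m and angle between each of doser2_mid, doser1_mid, doser3_mid's own z axis and vertical below 0.17 rad and x of doser1_mid in the frame of rack between -0.015 and 0.015 m and y of doser1_mid in the frame of rack between -0.13 and 0.13 m and z of doser1_mid in the frame of rack between 0.05 and 0.068 m and value of joint each of plunger1, plunger3 above 0.021 m and x of doser3_mid in the frame of rack between -0.015 and 0.015 m and y of doser3_mid in the frame of rack between -0.13 and 0.13 m and z of doser3_mid in the frame of rack between 0.05 and 0.068 m) or (x of doser3_mid in the frame of tub between -0.098 and 0.098 m and y of doser3_mid in the frame of tub between -0.068 and 0.068 m and z of doser3_mid in the frame of tub between 0.04 and 0.058 m and angle between each of doser3_mid, doser1_mid, doser2_mid's own z axis and vertical below 0.17 rad and x of doser1_mid in the frame of rack between -0.015 and 0.015 m and y of doser1_mid in the frame of rack between -0.13 and 0.13 m and z of doser1_mid in the frame of rack between 0.05 and 0.068 m and value of joint each of plunger1, plunger2 above 0.021 m and x of doser2_mid in the frame of rack between -0.015 and 0.015 m and y of doser2_mid in the frame of rack between -0.13 and 0.13 m and z of doser2_mid in the frame of rack between 0.05 and 0.068 m))); the robot touches nothing.
It fails at once if the closed pot is moved more than 20 mm (distance of pot_mid from where it was at the start of the episode above 0.02 m).
It also fails if it takes over 54 s, if anything falls off the work surface, if the arm or the gripper's body presses on something with over 40 N, if the wrist force passes 120 N, or if a joint passes its speed limit or range.

ROBOT

A 6-joint arm with a two-finger parallel gripper is mounted at the origin on the work surface. World frame = base frame: x ahead of the robot, y to its left, z up, the work surface at z = 0. Lengths are in m, angles in rad, forces in N, time in s.
With the tool pointing down it reaches from about 0.325 to 0.9 m from the base axis. Payload 6.1 kg.
Tool frame: the origin (TCP) lies midway between the tips of the shut fingers; the grasp point (between the pads) lies 19 mm behind it; z points along the fingers, x is the direction in which the jaws open and shut, and the axes are right-handed (so a half turn about z gives the same grasp; the last joint's range is limited). The gripper opens to 87 mm and grips with 3 to 60 N. Pads are 19 mm wide; open, the fingers measure 117 mm over their backs; the gripper's body (75 mm by 190 mm) begins 51 mm behind the grasp point.
Start: joints at [1.148, 0.22, 1.526, -0, 1.395, -0.126], TCP at [0.183, 0.598, 0.199] pointing down, gripper open.
Joint ranges: [-2.98, 2.98], [-0.91, 2.08], [0.09, 2.57], [-1.24, 4.39], [0.2, 2.65], [-2.68, 2.68]. Speed limits (rad/s): [2.57, 2.57, 3.01, 3.14, 3.14, 3.14].

INTERFACE

Orientations are given as a unit quaternion [x, y, z, w].
In Python, from rig import goto, movel, move_j, grip, dwell, inverse_kinematics, capture, get_calibration, MotionError, hand_in, current_time, current_joints, current_qd, current_effort, current_tool_pos, current_tcp_rot, current_force, current_wrist_torque, current_gripper_width gives the robot as it stands. Calls block until the motion is done:
- goto(position, orientation): joint-space move of the TCP to a pose.
- movel(position, frame=None, feed=0.15): straight line of the TCP; frame=None keeps the orientation; feed is the mean speed in m/s.
- move_j(angles): joint-space move.
- grip(opening, force=None): finger opening in m; force is the grip in N (None keeps the last); returns when the fingers have stopped.
- dwell(seconds).
- inverse_kinematics(position, orientation): joint angles nearest the present ones, or None.
- capture(name): name is "scene" or "top"; returns (picture, depth): 400x640x3 uint8, red, green, blue; 400x640 float32, m along the optical axis (not along the pixel's ray), 0 where there is no reading.
- get_calibration(name): a dict with "camera_matrix" (3x3 intrinsics, pixels), "R" (3x3) and "t" (3): a world point X has camera coordinates R X + t. Camera axes: x right, y down, z forward; pixel columns grow to the right and rows downward; lengths in m; the calibration is good to about 2 mm. A picture is of the moment at which its call begins. get_calibration takes no time and is no camera call.
A pose or a line that the arm cannot do raises MotionError and nothing moves.
- hand_in(): hands the job in, once; it reports no verdict.
Readings, each from a call of its own:
- current_time(): time.
- current_joints(): joint angles.
- current_qd(): joint speeds.
- current_effort(): joint torques, N m.
- current_tool_pos(): TCP position.
- current_tcp_rot(): TCP orientation.
- current_force(): force on the tool from outside, world axes, zero at the start.
- current_wrist_torque(): the same for the moment, N m.
- current_gripper_width(): finger opening in m.
Only numpy, scipy, OpenCV 4.12 (cv2) and the standard library are available. Lean on these libraries where they do the work, as an engineer would, in place of code of your own. Each camera call takes 0.05 s, during which the arm holds its last target.

## Working session

There is one attempt and no reset: what is moved stays moved. The work goes in short steps, each a Python script; the robot and the scene stay as the last script left them, time stands still between calls to the robot, and variables do not carry over. Pictures are saved under pics/ and viewed, and the job is handed in when it is done.

```bash
mkdir -p pics; ls; python3 - <<'E'
from rig import *
import cv2,numpy as np
for n in("top","scene"):
    p,d=capture(n); cv2.imwrite(f"pics/{n}0.png",p[:,:,::-1]); np.save(f"{n}0_d.npy",d); np.save(f"{n}0.npy",p)
    c=get_calibration(n); print(n,np.round(c["camera_matrix"],1).tolist(),np.round(c["R"],3).tolist(),np.round(c["t"],3).tolist())
print(current_time(),current_tcp_rot(),current_gripper_width(),current_force())
E
```

```text
pics
top [[452.3, 0.0, 323.0], [0.0, 452.3, 208.2], [0.0, 0.0, 1.0]] [[0.002, -1.0, -0.006], [-0.998, -0.001, -0.058], [0.058, 0.006, -0.998]] [0.027, 0.507, 0.913]
scene [[460.1, 0.0, 316.8], [0.0, 460.1, 202.6], [0.0, 0.0, 1.0]] [[-0.454, 0.891, -0.003], [0.544, 0.275, -0.793], [-0.706, -0.361, -0.61]] [0.196, -0.228, 1.32]
0.1 [ 8.03865522e-01  5.94810418e-01 -7.73363420e-04  4.37406955e-04] 0.08704271569693518 [-0.1583718  -0.8538108   0.41436303]
```

View pics/top0.png

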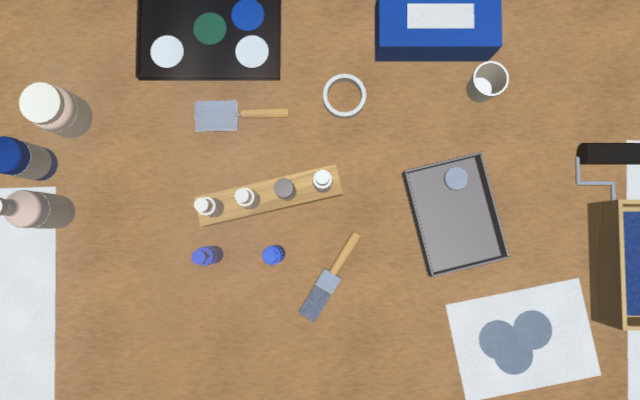

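View pics/scene0.png

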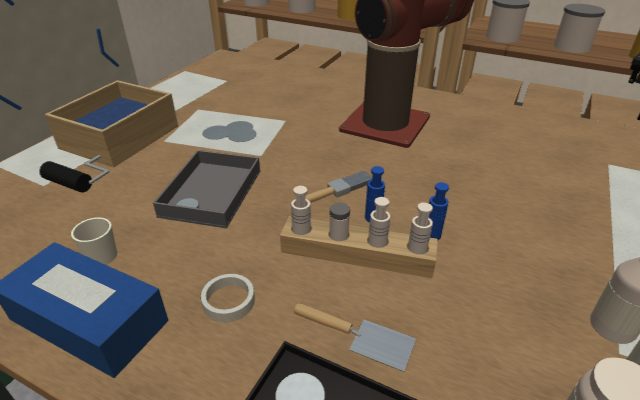

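```bash
cat > h.py <<'E'
import numpy as np,cv2
from rig import *
def ray(cam,uv,z):
    c=get_calibration(cam);K=np.array(c["camera_matrix"]);R=np.array(c["R"]);t=np.array(c["t"])
    uv=np.atleast_2d(np.asarray(uv,float))
    d=np.c_[uv,np.ones(len(uv))]@np.linalg.inv(K).T@R
    o=-R.T@t
    return o+d*((z-o[2])/d[:,2])[:,None]
def world(cam,depth):
    c=get_calibration(cam);K=np.array(c["camera_matrix"]);R=np.array(c["R"]);t=np.array(c["t"])
    v,u=np.mgrid[:400,:640]
    p=np.stack([u,v,np.ones_like(u)],-1)@np.linalg.inv(K).T*depth[...,None]
    return (p-t)@R
E
python3 - <<'E'
from h import *
np.set_printoptions(precision=4,suppress=True)
p=np.load("top0.npy");d=np.load("top0_d.npy");W=world("top",d);hsv=cv2.cvtColor(p,cv2.COLOR_RGB2HSV)
# high things near the rack/blue
for n,(u,v) in dict(A=(205,206),B=(245,197),pot=(284,188),C=(322,180),b1=(205,257),b2=(272,255)).items():
    s=np.s_[v-15:v+16,u-15:u+16]; z=W[s][...,2]; zt=np.percentile(z,98); m=z>zt-.004
    print(n,"top z",zt.round(4),"xy",np.median(W[s][m],0),"n",m.sum(),
      "disc pix",(np.argwhere(m).mean(0)[::-1]+[u-15,v-15]))
    # ray of the disc centroid
    print("   ray",ray("top",np.argwhere(m).mean(0)[::-1]+[u-15,v-15],zt))
# rack
reg=np.zeros(p.shape[:2],bool);reg[155:235,185:355]=1
m=(abs(W[...,2]-.045)<.006)&reg
r=cv2.minAreaRect(W[m][:,:2].astype(np.float32)*1000);print("rack",r,m.sum())
# tub walls
reg[:]=0;reg[140:285,390:520]=1
m=(abs(W[...,2]-.040)<.006)&reg
r=cv2.minAreaRect(W[m][:,:2].astype(np.float32)*1000);print("tub",r,m.sum())
m=(abs(W[...,2]-.015)<.004)&reg; cc=cv2.connectedComponentsWithStats(m.astype(np.uint8));print(cc[2][1:][cc[2][1:,4]>60]); 
print("lid",ray("top",(456,178),.015), "floor z",W[220,455])
cv2.imwrite("pics/crop0.png",cv2.resize(p[150:275,180:350,::-1],None,fx=4,fy=4,interpolation=cv2.INTER_CUBIC))
E
```

```text
A top z 0.1402 xy [0.5051 0.2462 0.1382] n 155 disc pix [200.2903 204.6581]
   ray [[0.5055 0.2456 0.1402]]
B top z 0.1386 xy [0.5221 0.174  0.1371] n 158 disc pix [240.8544 195.5759]
   ray [[0.5219 0.1739 0.1386]]
pot top z 0.1093 xy [0.5389 0.1018 0.1073] n 288 disc pix [282.7431 187.8403]
   ray [[0.5389 0.1021 0.1093]]
C top z 0.1388 xy [0.5557 0.0293 0.1368] n 145 disc pix [321.5103 176.9586]
   ray [[0.5554 0.0301 0.1388]]
b1 top z 0.126 xy [0.4121 0.2527 0.1246] n 154 disc pix [197.8247 256.974 ]
   ray [[0.4122 0.2523 0.126 ]]
b2 top z 0.1263 xy [0.4141 0.1262 0.1244] n 150 disc pix [268.5067 256.24  ]
   ray [[0.4138 0.1252 0.1263]]
rack ((530.914794921875, 138.81385803222656), (60.25468826293945, 290.301025390625), 13.116110801696777) 2808
tub ((494.82684326171875, -237.13572692871094), (219.94300842285156, 161.06884765625), 13.978556632995605) 1102
[[444 167  23  23 417]]
lid [[ 0.5694 -0.2452  0.015 ]] floor z [ 0.4833 -0.2446  0.0053]
```

View pics/crop0.png

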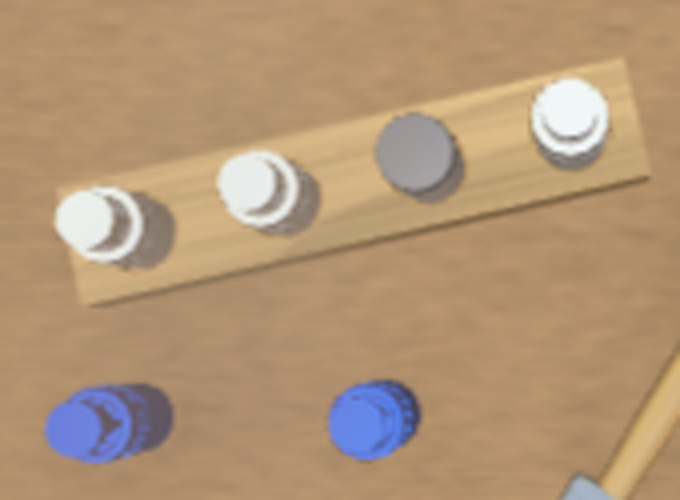

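Candidates in the top view are three white dosers at (205,206), (245,197) and (322,180), the grey-capped pot at (284,188), and blue look-alikes at (205,257) and (272,255). The close crop shows three white discs seated in the rack, so I choose those. The fits match the given sizes: rack 60.3x290.3 mm, tub 220x161 mm, disc tops at about 0.139 m.

```bash
cat >> h.py <<'E'
from scipy.spatial.transform import Rotation as Ro
YAW=np.deg2rad(13.1)
RC=np.array([.5309,.1388])
def q(yaw):
    c,s=np.cos(yaw),np.sin(yaw)
    return Ro.from_matrix(np.array([[c,s,0],[s,-c,0],[0,0,-1]])).as_quat()
def sock(y): return RC+y*np.array([-np.sin(YAW),np.cos(YAW)])
E
python3 - <<'E'
from h import *
np.set_printoptions(precision=4,suppress=True)
print([sock(y) for y in(.111,.037,-.111)])
for y in (YAW,YAW+np.pi):
  print(inverse_kinematics([*sock(.111),.17],q(y)),inverse_kinematics([*sock(-.111),.17],q(y)),inverse_kinematics([.446,-.249,.054],q(y)))
E
```

```text
[array([0.5057, 0.2469]), array([0.5225, 0.1748]), array([0.5561, 0.0307])]
[ 0.3141  0.0948  1.7227 -0.      1.324   0.0854] [-0.0865  0.0807  1.7378 -0.      1.3231 -0.3151] [-0.6637  0.1061  1.9463 -0.      1.0892 -0.8923]
None None [-0.6637  0.1061  1.9463 -0.      1.0892  2.2493]
```

```bash
cat >> h.py <<'E'
def press(xy):
    goto([*xy,.16],q(YAW)); dwell(.15)
    b=current_force()[2]
    movel([*xy,.1285],feed=.06)
    log=[];z=.1285
    while z>.1122:
        z-=.001; movel([*xy,z],feed=.03); f=current_force()[2]-b
        log.append((round(z,4),round(float(f),1),round(float(current_tool_pos()[2]),4)))
        if f>14: break
    print(log)
    movel([*xy,.16],feed=.15)
    print("t",current_time())
E
python3 - <<'E'
from h import *
grip(0.0,20); print(current_gripper_width(),current_time())
press(sock(.111))
E
```

```text
0.0005398546337063878 1.625
[(0.1275, 0.9, 0.1279), (0.1265, -0.2, 0.1265), (0.1255, 1.2, 0.1254), (0.1245, 0.2, 0.1244), (0.1235, 1.6, 0.1234), (0.1225, 0.6, 0.1224), (0.1215, 0.6, 0.1214), (0.1205, -0.5, 0.1204), (0.1195, 0.2, 0.1194), (0.1185, 1.7, 0.1184), (0.1175, 0.1, 0.1174), (0.1165, 0.5, 0.1164), (0.1155, -0.1, 0.1154), (0.1145, -0.1, 0.1145), (0.1135, 1.5, 0.1137), (0.1125, 2.1, 0.1126), (0.1115, 1.8, 0.1114)]
t 8.9167
```

```bash
python3 - <<'E'
from h import *
p=current_tool_pos(); movel([p[0]-.0,p[1],.25],feed=.25)
p,d=capture("scene"); W=world("scene",d); cv2.imwrite("pics/s1.png",cv2.resize(p[150:280,260:460,::-1],None,fx=4,fy=4,interpolation=cv2.INTER_CUBIC))
for y in(.111,.037,-.111):
    m=(np.hypot(*(W[...,:2]-sock(y)).transpose(2,0,1))<.022)&(W[...,2]>.07)&(W[...,2]<.16); print(y,np.percentile(W[m][:,2],[98,100]))
E
```

```text
0.111 [0.13570076 0.1372438 ]
0.037 [0.13768856 0.13818923]
-0.111 [0.13729211 0.13890195]
```

View pics/s1.png

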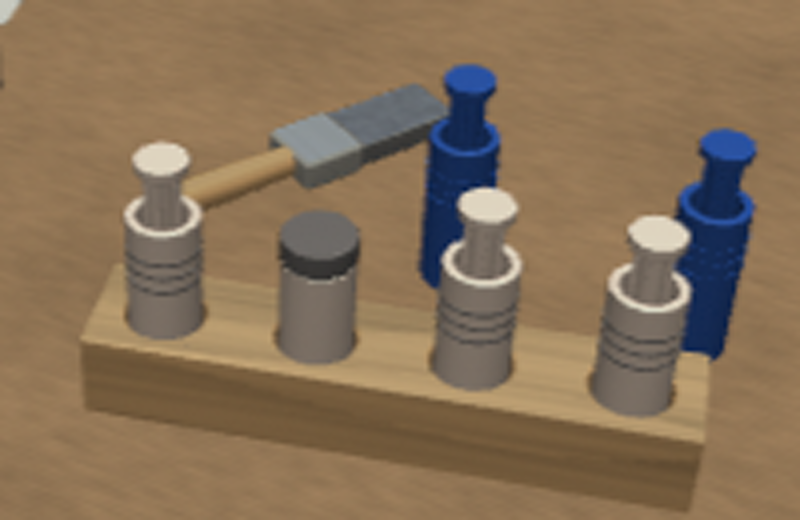

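```bash
python3 - <<'E'
from h import *
movel([*sock(.111),.15],feed=.25)
print(current_tool_pos(),current_tcp_rot(),q(YAW),current_time())
for n in("scene","top"):
    p,d=capture(n); np.save(n+"2.npy",p);np.save(n+"2_d.npy",d)
    c=p[60:280,300:560] if n=="scene" else p[100:280,130:370]
    cv2.imwrite(f"pics/{n}2.png",cv2.resize(c[:,:,::-1],None,fx=3,fy=3,interpolation=cv2.INTER_CUBIC))
E
```

```text
[0.50525737 0.24673166 0.14940177] [ 9.93473350e-01  1.14060196e-01 -9.67116306e-04  1.98763157e-04] [0.99347269 0.11407023 0.         0.        ] 10.025
```

View pics/scene2.png

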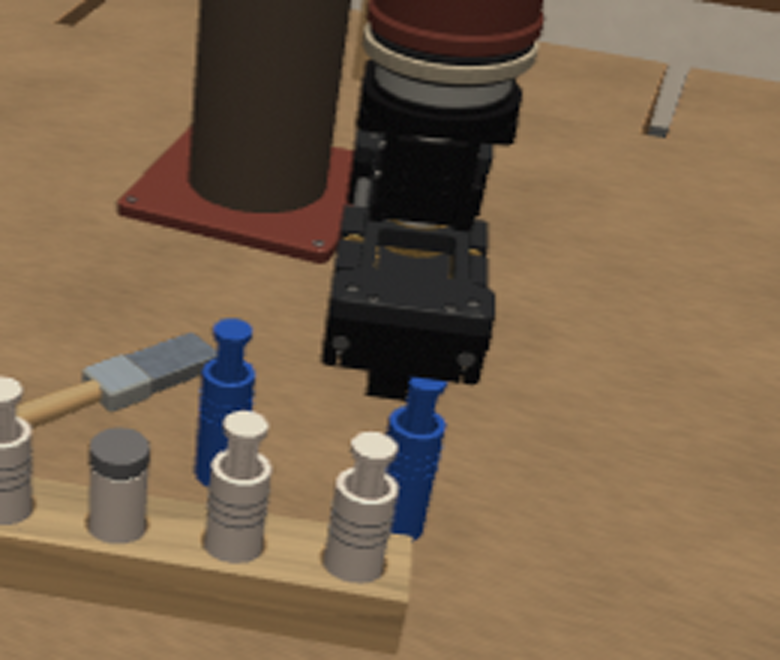

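View pics/top2.png

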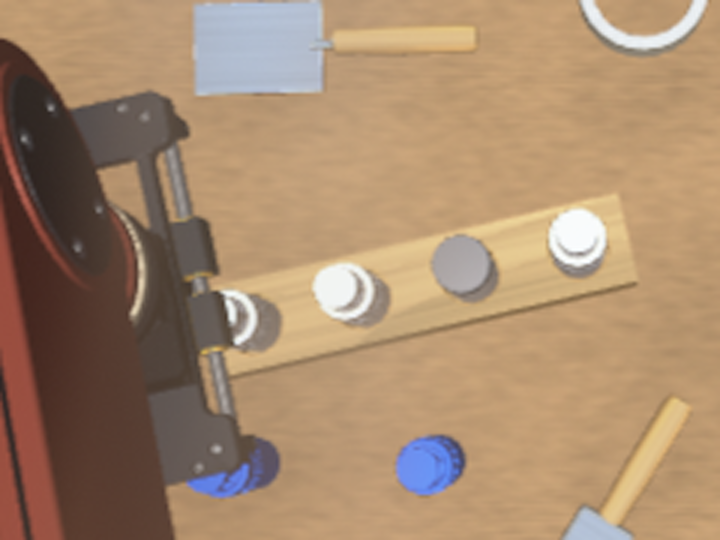

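```bash
python3 - <<'E'
from h import *
np.set_printoptions(precision=4,suppress=True)
c=get_calibration("scene");K=np.array(c["camera_matrix"]);R=np.array(c["R"]);t=np.array(c["t"])
for X in([.5053,.2467,.1494],[.5055,.246,.137],[.4122,.2523,.126]):
    x=K@(R@X+t);print(x[:2]/x[2])
p=np.load("scene2.npy");d=np.load("scene2_d.npy");W=world("scene",d)
for v in range(160,210,3): print(v,[ (W[v,u]*1000).round().astype(int).tolist() for u in (424,430,436)])
cv2.imwrite("pics/z2.png",cv2.resize(p[150:230,390:470,::-1],None,fx=8,fy=8,interpolation=cv2.INTER_CUBIC)[:600])
E
```

```text
[426.4032 200.6616]
[424.9418 206.3523]
[441.7705 184.4937]
160 [[598, 251, 284], [596, 258, 285], [594, 266, 287]]
163 [[600, 252, 281], [600, 260, 283], [598, 268, 284]]
166 [[601, 253, 277], [601, 261, 279], [598, 268, 280]]
169 [[599, 253, 271], [597, 261, 272], [596, 269, 273]]
172 [[593, 253, 262], [598, 262, 268], [595, 269, 268]]
175 [[594, 253, 258], [591, 261, 258], [589, 269, 259]]
178 [[592, 254, 252], [592, 262, 254], [590, 270, 255]]
181 [[593, 255, 247], [591, 263, 249], [589, 271, 250]]
184 [[516, 240, 189], [591, 263, 244], [590, 271, 245]]
187 [[516, 241, 183], [515, 250, 185], [420, 244, 123]]
190 [[517, 242, 178], [515, 251, 179], [424, 246, 118]]
193 [[277, 196, -2], [272, 209, 0], [418, 246, 108]]
196 [[292, 200, 1], [284, 212, 0], [415, 246, 99]]
199 [[301, 203, 0], [414, 236, 88], [419, 248, 95]]
202 [[312, 206, 0], [425, 239, 89], [418, 249, 87]]
205 [[500, 243, 135], [430, 241, 86], [432, 252, 91]]
208 [[507, 245, 134], [504, 255, 136], [432, 253, 84]]
```

View pics/z2.png

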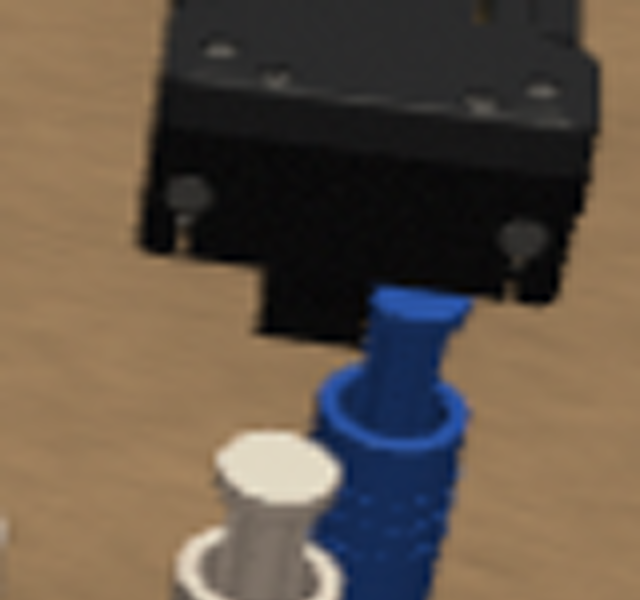

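The visible fingertips sit about 26 mm above the reported TCP, at z≈0.177 against 0.149. So the first press barely touched the disc. I'll press again, guided by force.

```bash
cat >> h.py <<'E'
def press2(xy,z0=.112,zmin=.080,flim=14):
    goto([*xy,.135],q(YAW)); dwell(.1)
    b=current_force()[2]
    movel([*xy,z0],feed=.08)
    log=[];z=z0
    while z>zmin:
        z-=.0015; movel([*xy,z],feed=.04); f=current_force()[2]-b
        log.append((round(z,4),round(float(f),1)))
        if f>flim: break
    print(log,current_tool_pos())
    movel([*xy,.135],feed=.2)
    print("t",current_time())
E
python3 - <<'E'
from h import *
press2(sock(.111))
E
```

```text
[(0.1105, -1.5), (0.109, -1.8), (0.1075, 1.0), (0.106, 1.0), (0.1045, -0.3), (0.103, 1.4), (0.1015, -0.2), (0.1, 0.4), (0.0985, -0.6), (0.097, 0.7), (0.0955, -0.6), (0.094, 0.2), (0.0925, -0.2), (0.091, 0.6), (0.0895, 3.1), (0.088, 10.1), (0.0865, 16.4)] [0.5078775  0.24766369 0.08982525]
t 15.55
```

```bash
python3 - <<'E'
from h import *
press2(sock(.037))
press2(sock(-.111))
p=current_tool_pos(); movel([p[0],p[1],.3],feed=.4)
p,d=capture("scene"); W=world("scene",d); cv2.imwrite("pics/s3.png",cv2.resize(p[150:280,260:460,::-1],None,fx=4,fy=4,interpolation=cv2.INTER_CUBIC))
for y in(.111,.037,-.111):
    m=(np.hypot(*(W[...,:2]-sock(y)).transpose(2,0,1))<.022)&(W[...,2]>.07)&(W[...,2]<.16); print(y,np.percentile(W[m][:,2],[98,100]))
E
```

```text
[(0.1105, -0.2), (0.109, 0.1), (0.1075, 1.2), (0.106, 0.9), (0.1045, 1.3), (0.103, 1.4), (0.1015, 2.7), (0.1, 9.4), (0.0985, 16.5)] [0.5247448  0.17529594 0.10179408]
t 19.0667
[(0.1105, 0.9), (0.109, 0.5), (0.1075, 1.2), (0.106, 1.5), (0.1045, 1.5), (0.103, 2.1), (0.1015, 1.5), (0.1, 1.2), (0.0985, 0.9), (0.097, 1.7), (0.0955, 1.5), (0.094, 1.8), (0.0925, 2.1), (0.091, 1.4), (0.0895, 4.8), (0.088, 11.6), (0.0865, 18.4)] [0.55823333 0.03061209 0.08978144]
t 24.8917
0.111 [0.11391643 0.11456321]
0.037 [0.12589471 0.12681596]
-0.111 [0.11460144 0.11578296]
```

View pics/s3.png

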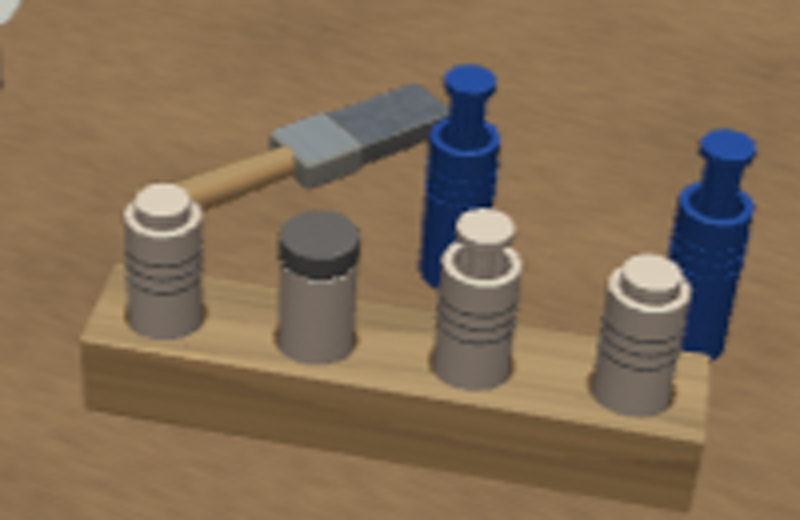

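Doser B (socket y=+37 mm) stopped about 12 mm higher than the others, disc top 0.126 against 0.114, so it is the blocked one. Before reaching in, I check how high the fingertips sit with the gripper open.

```bash
python3 - <<'E'
from h import *
np.set_printoptions(precision=4,suppress=True)
xy=sock(.037)
grip(.06); goto([*xy,.13],q(YAW)); dwell(.1)
print(current_tool_pos(),current_gripper_width(),current_time())
p,d=capture("scene");W=world("scene",d)
dark=(p.max(2)<60)&(np.hypot(*(W[...,:2]-xy).transpose(2,0,1))<.08)&(W[...,2]>.12)&(W[...,2]<.19)
P=(W[dark][:,:2]-xy); a=P@[np.cos(YAW),np.sin(YAW)]; b=P@[-np.sin(YAW),np.cos(YAW)]
z=W[dark][:,2]
for n,s in(("+",a>0),("-",a<0)):
    if s.sum(): print(n,s.sum(),"zmin",np.percentile(z[s],[0,2,5,20]),"a",np.percentile(a[s],[5,50,95]),"b",np.percentile(b[s],[2,50,98]))
cv2.imwrite("pics/s4.png",cv2.resize(p[100:260,300:500,::-1],None,fx=3.5,fy=3.5,interpolation=cv2.INTER_CUBIC))
E
```

```text
[0.5246 0.1741 0.1322] 0.06042246606500126 27.6917
+ 207 zmin [0.157  0.1579 0.1594 0.1634] a [0.0394 0.0415 0.0439] b [-0.012  -0.0012  0.0091]
```

View pics/s4.png

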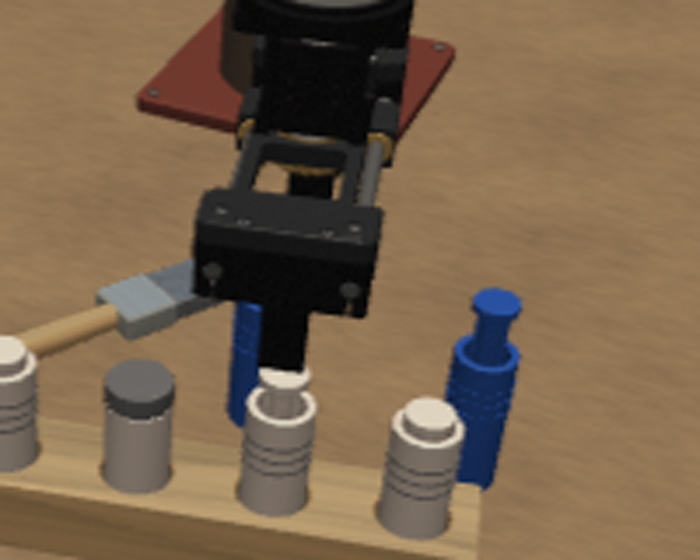

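```bash
python3 - <<'E'
from h import *
np.set_printoptions(precision=4,suppress=True)
xy=sock(.037)
f0=current_force()
movel([*xy,.039],feed=.12)
print("down",current_tool_pos(),current_force()-f0)
grip(.02,18); dwell(.2); print("grip",current_gripper_width(),current_force()-f0,current_tool_pos())
movel([*xy,.06],feed=.1); print("lift",current_gripper_width(),current_force()-f0)
movel([*xy,.175],feed=.2)
print(current_gripper_width(),current_time())
p,d=capture("scene");cv2.imwrite("pics/s5.png",p[:,:,::-1])
print([inverse_kinematics([.446,-.249,z],q(YAW)) for z in (.175,.025)])
E
```

```text
down [0.5233 0.1749 0.0398] [-0.6001  0.2679 -0.1053]
grip 0.03433009472175017 [-1.1608  0.988   2.9101] [0.5228 0.1749 0.0393]
lift 0.03467046380410421 [-0.9844  0.4905 -1.6481]
0.03446612100327812 30.5083
[array([-0.6637, -0.036 ,  1.8469, -0.    ,  1.3306, -0.8923]), array([-0.6637,  0.1513,  1.9599, -0.    ,  1.0303, -0.8923])]
```

View pics/s5.png

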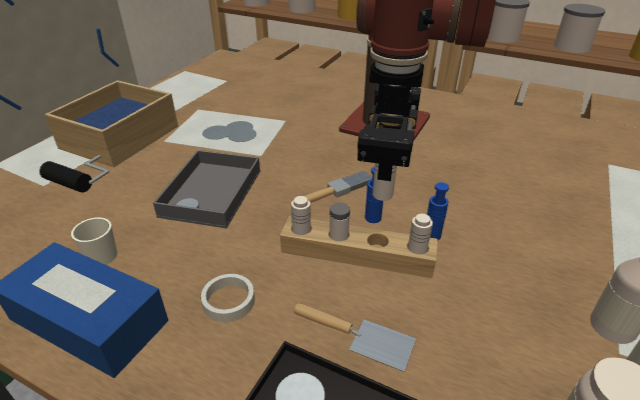

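```bash
python3 - <<'E'
from h import *
np.set_printoptions(precision=4,suppress=True)
xy=np.array([.446,-.249])
goto([*xy,.178],q(YAW)); dwell(.3); print(current_tool_pos(),current_gripper_width(),current_time())
b=current_force()[2]
p,d=capture("scene");cv2.imwrite("pics/s6.png",cv2.resize(p[50:300,100:420,::-1],None,fx=2.4,fy=2.4))
movel([*xy,.045],feed=.15)
z=.045;log=[]
while z>.022:
    z-=.0015; movel([*xy,z],feed=.03); f=current_force()[2]-b; log.append((round(z,4),round(float(f),1)))
    if f>4: break
print(log,current_tool_pos(),current_gripper_width(),current_time())
p,d=capture("scene");cv2.imwrite("pics/s7.png",cv2.resize(p[50:300,100:420,::-1],None,fx=2.4,fy=2.4))
E
```

```text
[ 0.4463 -0.2484  0.178 ] 0.034479300806097374 32.4417
[(0.0435, 0.2), (0.042, -0.2), (0.0405, 0.1), (0.039, 1.7), (0.0375, 0.0), (0.036, 0.0), (0.0345, 0.3), (0.033, 0.2), (0.0315, 0.7), (0.03, 0.5), (0.0285, 6.5)] [ 0.4464 -0.2492  0.0292] 0.03453634737931258 36.275
```

View pics/s7.png

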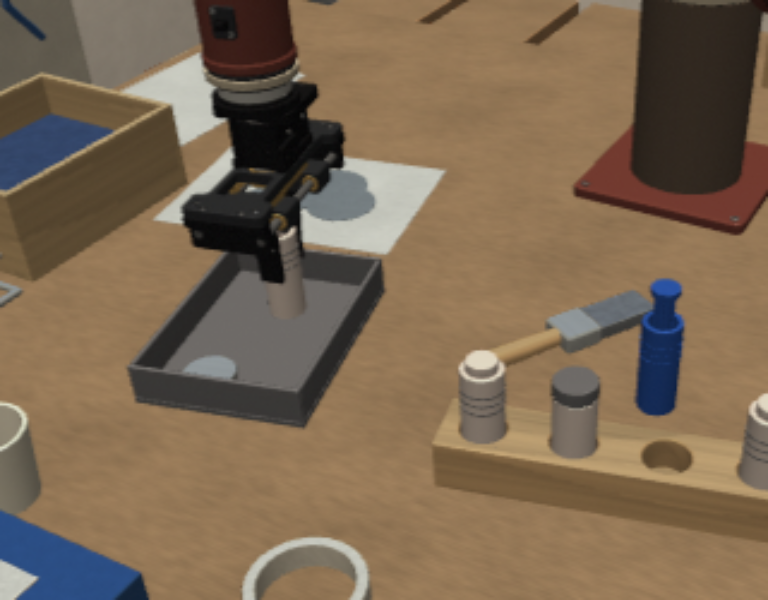

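Contact came 10 mm below the grasp height, as expected for the tub floor. I'll release slowly and retreat.

```bash
python3 - <<'E'
from h import *
np.set_printoptions(precision=4,suppress=True)
xy=np.array([.446,-.249])
grip(.06); dwell(.2)
movel([*xy,.16],feed=.15)
goto([.35,-.42,.25],q(YAW)); dwell(.2)
print(current_time(),current_gripper_width())
p,d=capture("top");W=world("top",d);cv2.imwrite("pics/t8.png",p[:,:,::-1])
for n,c in dict(B=xy,A=sock(.111),pot=sock(-.037),C=sock(-.111)).items():
    near=np.hypot(*(W[...,:2]-c).transpose(2,0,1))<.03
    m=near&(W[...,2]>.08)&(W[...,2]<.16); zt=np.percentile(W[m][:,2],97); 
    top=m&(W[...,2]>zt-.004); rim=near&(W[...,2]>zt-.028)&(W[...,2]<zt-.012)
    print(n,zt,np.median(W[top],0),rim.sum())
p,d=capture("scene");cv2.imwrite("pics/s8.png",cv2.resize(p[80:280,130:460,::-1],None,fx=2.4,fy=2.4))
E
```

```text
39.3667 0.06029613019386947
B 0.11749502574471363 [ 0.4452 -0.2491  0.1153] 109
A 0.11514884994687147 [0.5065 0.2462 0.1133] 61
pot 0.10993888546439087 [0.5388 0.1017 0.1077] 14
C 0.11579795307222893 [0.5565 0.0304 0.1136] 41
```

View pics/s8.png

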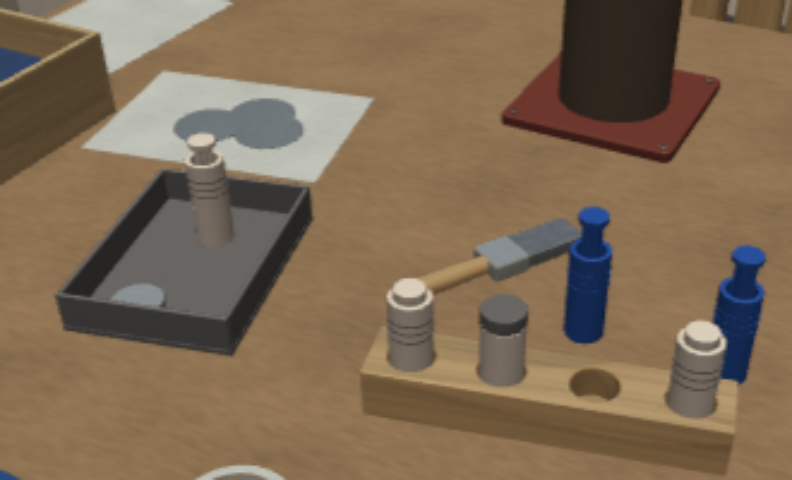

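View pics/t8.png

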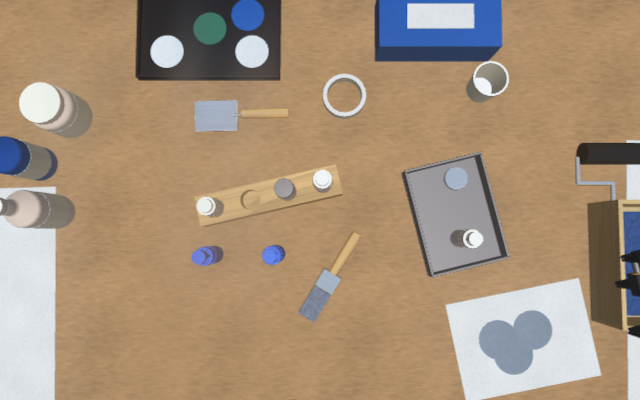

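```bash
python3 - <<'E'
from h import *
print(current_force()); hand_in(); print(current_time())
E
```

```text
[-1.04790998  0.42336803  0.56259032]
the job is handed in; nothing more can be done
the job is handed in; nothing more can be done
```

I pressed all three plungers. The blocked doser is now standing upright in the free half of the tub, and I handed the job in shortly after 39.4 s of the 54 s allowed.

- **Which one was blocked:** the doser in the socket at y = +37 mm stopped with its disc top at about 0.126 m. The other two ran home to about 0.114 m.
- **Doser in the tub:** the final view shows it upright. Its disc top is at 0.115 m, as expected for standing on the tub floor, and within 1 mm of the grip axis sideways.
- **Good dosers:** both are still seated in the rack with their plungers home, disc tops at 0.113–0.114 m.
- **Pot and blue look-alikes:** the pot moved less than 1 mm by measurement. The blue look-alikes look untouched in the final pictures.
- **Robot:** the gripper was clear of everything, with the contact force near zero.

**One disagreement:** the fingertips sat about 25 mm higher than the reported tool position. Because of that, the first press on the doser at y = +111 mm barely touched it. I confirmed the offset in the camera images, allowed for it and repeated the press guided by force. The pressing force during travel also read about 0–3 N, below the stated 3–5 N, so I relied on the hard stops and the camera instead.

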